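Mark a shop plaque under the hand press

ROBOT

A 6-joint arm with a two-finger parallel gripper is mounted at the origin on the work surface. World frame = base frame: x ahead of the robot, y to its left, z up, the work surface at z = 0. Lengths are in mm, angles in rad, forces in N, time in s.
With the tool pointing down it reaches from about 350 to 975 mm from the base axis. Payload 7.1 kg.
Tool frame: the origin (TCP) lies at the very end of the fingers, on their centre line; the grasp point (between the pads) lies 19 mm behind it; z points along the fingers, y is the line along which they close (so a half turn about z gives the same grasp; the last joint's range is limited). The gripper opens to 88 mm and grips with 3 to 60 N. Pads are 20 mm wide; open, the fingers measure 115 mm over their backs; the gripper's body (75 mm by 178 mm) begins 61 mm behind the grasp point.
Start: joints at [-1.339, 0.423, 1.63, -0, 1.089, -0.019], TCP at [155.131, -605.425, 222.675] pointing down, gripper open.
Joint ranges: [-3, 3], [-0.9, 2.11], [0.09, 2.58], [-1.31, 4.45], [0.11, 2.69], [-2.54, 2.54]. Speed limits (rad/s): [2.39, 2.39, 3.01, 3.14, 3.14, 3.14].

INTERFACE

Orientations are given as a rotation vector (axis times angle).
In Python, from workcell import ctrl, optics gives the robot as it stands.
- The arm moves only by the shell command python3 -m jog 'ROWS'. ROWS is JSON, a list of rows, each a list of 7 numbers: the shift along the tool's x, y, z in units of 40 mm (1.0 is 40 mm), then the turn, a rotation vector about the tool's x, y, z in units of 6 degrees (1.0 is 6 degrees), then the opening, from 0 (shut) to 1 (fully open). A call has 1 to 20 rows; each row shifts and turns the commanded pose from where the row before left it, along the tool's axes as they then stand; what a row does not reach is not made up. A row lasts 1/10 s, in which the tool goes at most 50 mm and 8.59 degrees, less where a joint would pass 70% of its speed; a pose out of reach is approached as far as the arm can. A call is refused whole if a number of a shift passes 1 or a number of a turn 1, either way. A call with a gripper value outside its range is refused whole. The fingers move at their own pace and stop on an object; the grip force is fixed at half the most. Time passes only in rows, so rows that do not move let the fingers close. It gives the time, the measured TCP pose, the force, the opening and the grip force at its end, in the units of the state.
- ctrl.get_obs(): the state, without advancing time (a new reading comes with each control period).
- optics.get_image(name): name is "scene" or "top"; returns the picture (384x512x3 uint8, red, green, blue); there is no depth.
- optics.camera_model(name): a dict with "fov_y" (degrees; the focal length in pixels is half the picture's height over the tangent of half this angle, whatever the lens; pixels are square), "cx", "cy" (the principal point, pixels), "view" (4x4, takes a point from world to camera coordinates). Camera axes: x right, y up, looking along -z (the intrinsics and any distortion apply to the point x, -y, -z); pixel columns grow to the right and rows downward; lengths in mm; the calibration is good to about 2 mm. A picture is of the moment at which its call begins. camera_model takes no time and is no camera call.
- ctrl.close_job(): hands the job in; it is judged then, once.
Trained networks look in the newest picture that a camera, given by its name, has taken for a name from the list of things; names that differ only in an ending like _2 or _b are one class to them, and where a whole thing is asked for, a point or a joint stands for the part that bears it (a point fixed in the world has none). Each returns a list of dicts, best first, with "conf" (0 to 1); they miss things now and then, are a little off and sometimes report something else, mostly with a low value. They report only what shows in the picture. A call takes as long as a camera call. They do not tell look-alikes from the thing itself.
- optics.masks_of(target, camera): "pixels" (384x512 bool, what is visible of it) and "extent" ([centre column, centre row, width, height] in pixels, round what is visible of it).
The state is a dict: "t": time; "qpos": joint angles; "qvel": joint speeds; "joint_torque": joint torques, N m; "ee_pos": TCP position; "orientation": TCP orientation; "ft_force": force on the tool from outside, world axes, zero at the start; "moment": the same for the moment, N m; "width": finger opening in mm; "grasp_force": force on a finger pad.
Only numpy, scipy, OpenCV 4.12 (cv2) and the standard library are available. Lean on these libraries where they do the work, as an engineer would, in place of code of your own. Each camera call takes 0.05 s, during which the arm holds its last target. There are 200 camera calls.

TASK

Slide the wooden plaque along the bed of the hand marking press until its red dot is centred right under the pin, let go of it, then push the press's black knob down until the pin presses on the red dot, and let it spring back up; make no mark anywhere else on the plaque. Then lay the marked plaque flat, dot side up, on the floor of the blue tray, without dropping it, and let go. Leave the other things on the counter where they are.

Things in the scene. Friction and masses are not known exactly. Their poses are not given: they have to be found in the camera images.
- press: fixed hand press: grey flat bed 280 (x) x 440 (y), top at z 20; green column, 44 square, at x 0, y +185; green arm, 36 wide, from it towards -y to y +53, z 150 to 186; below it a steel guide, 30 across, down to z 112, around the plunger, whose upright axis is at x 0, y +75. Origin under the bed's centre, at counter height, z up
- plunger: the press's spring plunger, moving straight down by up to 18: a steel rod 12 to 14 across with a pointed pin at its foot and a round black knob, 44 across, on top. Origin at the tip of the pin. Pressing it takes about 2 N at first and 7 N after 14 of travel, when the pin meets a plaque lying on the bed; it springs back up by itself
- pin_tip (a point): the tip of the pin, 3 across. At rest it stands 30 above the top of the bed, 14 above the top of a plaque lying there; it moves with the plunger
- knob_top (a point): centre of the flat top of the black knob, 200 above the pin's tip, 250 above the counter at rest; the place to push down
- plaque: light wooden plaque, 46 (x) x 180 (y) x 16 thick, 70 g, lying on the press bed with the red dot up; origin under its centre, long axis y, z up. A black band crosses it near its -y end
- red_dot (a point): centre of the painted red dot, 12 across, on the plaque's upper face: in the plaque's frame x 0, y +70, z 16 (20 from the +y end)
- tray: shallow blue open tray, fixed to the counter, outside 200 (x) x 250 (y) x 25 high, walls 6 thick, inner floor 188 x 238 at about z 6; origin under its centre, z up
- calculator: yellow desk calculator, 150 x 100 x 20, origin under its centre; a bystander, to be left alone
- wood_stamp: small turned dark wooden hand stamp, 32 across, 58 tall, standing on the press bed beside the column, origin under its centre; a bystander, to be left alone
- rice_measure: square open wooden rice measure, 100 x 100 x 65, origin under its centre; a bystander, to be left alone
- rice_jar: white jar with a red cap, 76 across, 110 tall, origin under its centre; a bystander, to be left alone
- ink_pad: dark red ink pad in a black case, 50 x 70 x 14, on the press bed beside the column, origin under its centre; a bystander, to be left alone
- stapler: red and black stapler, 130 x 34 x 45, origin under its centre; a bystander, to be left alone
Mind the look-alikes: they are no part of the job. There is more than one size of the plaque; the one meant has the size given above.

How it is judged:
By the outcome, as a careful person would: the job done as asked, in the order asked, and still so for the second after the job is handed in, with the robot touching nothing.
It also fails if it takes over 61 s, if anything falls off the work surface, if the arm or the gripper's body presses on something with over 40 N, if the wrist force passes 120 N, or if a joint passes its speed limit or range.

## Working session

There is one attempt and no reset: what is moved stays moved. The work goes in short steps, Python scripts to look and compute and a shell command to move; the robot and the scene stay as the last step left them, time stands still between calls to the robot, and variables do not carry over. Pictures are saved under pics/ and viewed, at most 10 in all, crops included, and the job is handed in when it is done.

```bash
mkdir -p pics; ls; python3 - <<'E'
from workcell import ctrl, optics
import cv2, numpy as np
for n in ("scene","top"):
    im=optics.get_image(n); cv2.imwrite(f"pics/{n}0.png",cv2.cvtColor(im,cv2.COLOR_RGB2BGR))
    m=optics.camera_model(n); print(n,{k:(np.round(v,4).tolist() if k=="view" else v) for k,v in m.items()})
    for t in ("plaque","red_dot","press","plunger","pin_tip","knob_top","tray"):
        try: print(t,[(np.round(d["conf"],2),np.round(d["extent"]).tolist()) for d in optics.masks_of(t,n)])
        except Exception as e: print(t,e)
print(ctrl.get_obs())
E
```

```text
pics
scene {'fov_y': 57.39101728847671, 'cx': 256.58535692079306, 'cy': 193.7566633679786, 'view': [[-0.3254, 0.9455, 0.014, 83.5351], [-0.4895, -0.1811, 0.853, 100.5202], [0.809, 0.2707, 0.5217, -1491.3948], [0.0, 0.0, 0.0, 1.0]]}
plaque [(np.float64(0.63), [266.0, 259.0, 66.0, 19.0]), (np.float64(0.63), [352.0, 199.0, 34.0, 34.0])]
red_dot [(np.float64(0.7), [262.0, 259.0, 68.0, 17.0]), (np.float64(0.63), [354.0, 201.0, 41.0, 29.0])]
press [(np.float64(0.57), [278.0, 256.0, 182.0, 124.0])]
plunger [(np.float64(0.75), [312.0, 220.0, 20.0, 59.0])]
pin_tip [(np.float64(0.63), [316.0, 223.0, 18.0, 60.0])]
knob_top [(np.float64(0.7), [313.0, 223.0, 18.0, 67.0])]
tray [(np.float64(0.88), [131.0, 224.0, 102.0, 54.0])]
top {'fov_y': 44.36143332266541, 'cx': 262.67768775317506, 'cy': 191.02615649458897, 'view': [[-0.0022, -1.0, 0.0027, 66.0511], [0.9945, -0.0019, 0.1044, -521.999], [-0.1044, 0.0029, 0.9945, -1344.9041], [0.0, 0.0, 0.0, 1.0]]}
plaque [(np.float64(0.72), [240.0, 175.0, 61.0, 34.0]), (np.float64(0.69), [168.0, 315.0, 41.0, 93.0]), (np.float64(0.31), [191.0, 176.0, 15.0, 17.0])
[... 461 characters left out ...]
, 190.0, 89.0, 65.0])]
{'t': 0.8, 'qpos': array([-1.33903027e+00,  4.23067651e-01,  1.62989830e+00, -1.11722169e-05,
        1.08861845e+00, -1.89928087e-02]), 'qvel': array([-0.00126855, -0.00019176,  0.00043584, -0.00066489,  0.00121335,
       -0.00066938]), 'joint_torque': array([ 2.74257891e-04, -5.44508636e+01, -2.74038899e+01,  6.45437418e-02,
        1.68569520e-02,  6.96854968e-06]), 'ee_pos': array([ 155.10913242, -605.4284458 ,  222.69594408]), 'orientation': array([ 3.11692186e+00,  3.92866843e-01, -1.40837706e-05]), 'ft_force': array([-0.57972075,  0.65803889, -0.6848663 ]), 'moment': array([-0.01820703, -0.05673345,  0.03296251]), 'grasp_force': 0.0, 'width': 87.89213280030698}
```

View pics/scene0.png

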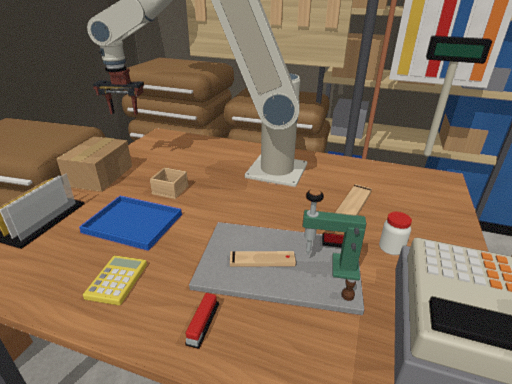

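View pics/top0.png

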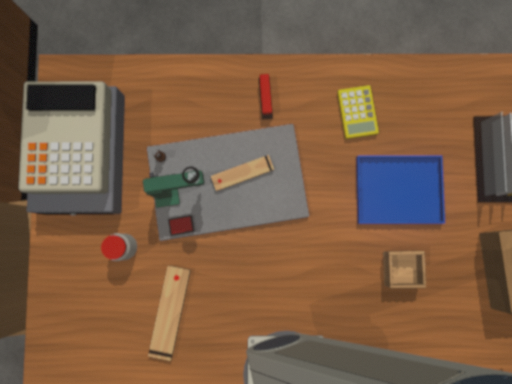

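The scene view shows the plaque on the bed with its dot at about (289,257), the knob at (314,196) and the tray at (131,222). The top view shows the dot at (220,181), the knob at (191,176), the tray at (399,190) and a larger look-alike plaque off the bed at (170,313).

```bash
cat > h.py <<'E'
from workcell import ctrl, optics
import cv2, numpy as np
from scipy.optimize import least_squares
def cam(n):
    m=optics.camera_model(n); f=192/np.tan(np.radians(m["fov_y"]/2)); return f,m["cx"],m["cy"],np.array(m["view"])
def proj(n,P):
    f,cx,cy,V=cam(n); p=np.atleast_2d(P)@V[:3,:3].T+V[:3,3]; return np.c_[cx+f*p[:,0]/-p[:,2], cy+f*p[:,1]/p[:,2]]
def onz(n,uv,z):
    f,cx,cy,V=cam(n); uv=np.atleast_2d(uv); R=V[:3,:3]; c=-R.T@V[:3,3]
    d=np.c_[(uv[:,0]-cx)/f,-(uv[:,1]-cy)/f,-np.ones(len(uv))]@R
    return c+d*((z-c[2])/d[:,2])[:,None]
def tri(a,b):
    r=least_squares(lambda P:np.r_[(proj("top",P)-a).ravel(),(proj("scene",P)-b).ravel()],[600,0,50]); return r.x,np.abs(r.fun).max()
def fitrect(n,mask,z,w,h,x0):
    cs,_=cv2.findContours(mask.astype(np.uint8),cv2.RETR_EXTERNAL,cv2.CHAIN_APPROX_NONE)
    c=max(cs,key=cv2.contourArea)[:,0]+0.; P=onz(n,c,z)[:,:2]
    def res(q,s=1):
        cc,ss=np.cos(q[2]),np.sin(q[2]); d=P-q[:2]; a=np.abs(d[:,0]*cc+d[:,1]*ss)-w/2*q[3]; b=np.abs(-d[:,0]*ss+d[:,1]*cc)-h/2*q[3]
        return np.where((a>0)&(b>0),np.hypot(a,b),np.maximum(a,b))
    r=least_squares(res,list(x0)+[1.],loss="soft_l1",f_scale=2); return r.x,np.median(np.abs(r.fun))
def dots(im,box):
    x0,y0,x1,y1=box; s=im[y0:y1,x0:x1].astype(float); wgt=np.clip(s[:,:,0]-s[:,:,1]*1.0-70,0,None)*(s[:,:,0]>110)
    return wgt
E
python3 - <<'E'
from h import *
ims={n:optics.get_image(n) for n in("top","scene")}
for n,im in ims.items():
    big=cv2.resize(im[140:300,150:400] if n=="scene" else im[110:250,130:320],None,fx=3.2,fy=3.2,interpolation=cv2.INTER_CUBIC)
    cv2.imwrite(f"pics/{n}c.png",cv2.cvtColor(big,cv2.COLOR_RGB2BGR))
    hsv=cv2.cvtColor(im,cv2.COLOR_RGB2HSV)
    H,S,V=[hsv[:,:,i].astype(int) for i in range(3)]
    box={"top":(140,115,315,250),"scene":(185,215,375,310)}[n]
    bm=np.zeros(H.shape,bool); bm[box[1]:box[3],box[0]:box[2]]=True
    bed=bm&(S<40)&(V>70)&(V<190)
    print(n,"bed",fitrect(n,bed,20,280,440,(620,80,0.15)))
    tm=(H>100)&(H<130)&(S>120)
    if n=="scene": tm[:,190:]=False
    else: tm[:,:340]=False;tm[:,450:]=False
    print("tray",fitrect(n,tm,25,200,250,(580,-330,0)))
    pb={"top":(205,150,278,195),"scene":(225,245,300,272)}[n]
    pm=np.zeros_like(bm); pm[pb[1]:pb[3],pb[0]:pb[2]]=True
    pl=cv2.morphologyEx((pm&(S>50)&(V>110)).astype(np.uint8),cv2.MORPH_CLOSE,np.ones((7,7)))
    print("plaque",fitrect(n,pl,36,46,180,(620,50,0.3)),pl.sum())
    red=pm&((H<6)|(H>174))&(S>130); v,u=np.nonzero(red); print("dot",u.mean(),v.mean(),red.sum(),onz(n,[u.mean(),v.mean()],36))
E
```

```text
top bed (array([5.52456311e+02, 1.65006757e+02, 1.58283663e-01, 9.65897785e-01]), np.float64(1.9418292417637417))
tray (array([ 5.26798747e+02, -3.36288901e+02, -9.88496147e-04,  9.65132008e-01]), np.float64(1.0088149822551884))
plaque (array([575.71893567, 125.06536485,  12.92149635,   1.01265359]), np.float64(0.9240848327223503)) 1085
dot 219.5 180.5 4 [[552.1541486  190.20741364  36.        ]]
scene bed (array([5.67221865e+02, 1.56611552e+02, 1.55731211e-01, 9.86338932e-01]), np.float64(9.728154933527506))
tray (array([ 5.41353929e+02, -3.25824289e+02, -6.26203573e-03,  1.04811269e+00]), np.float64(1.335562629824956))
plaque (array([5.93506703e+02, 1.01042898e+02, 3.47077597e-01, 1.31227078e+00]), np.float64(0.22356933409725244)) 1046
dot 287.42857142857144 256.14285714285717 7 [[551.37618954 191.55511736  36.        ]]
```

View pics/topc.png

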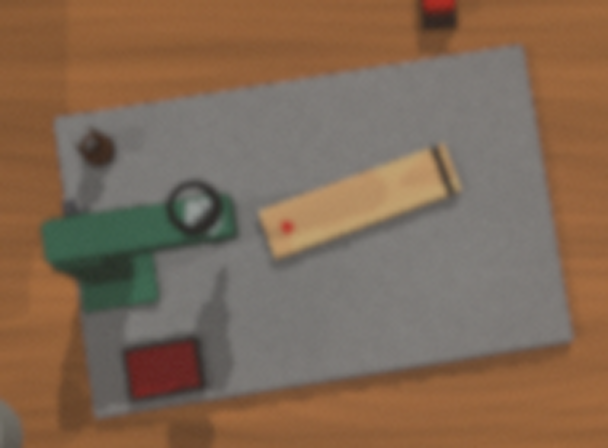

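View pics/scenec.png

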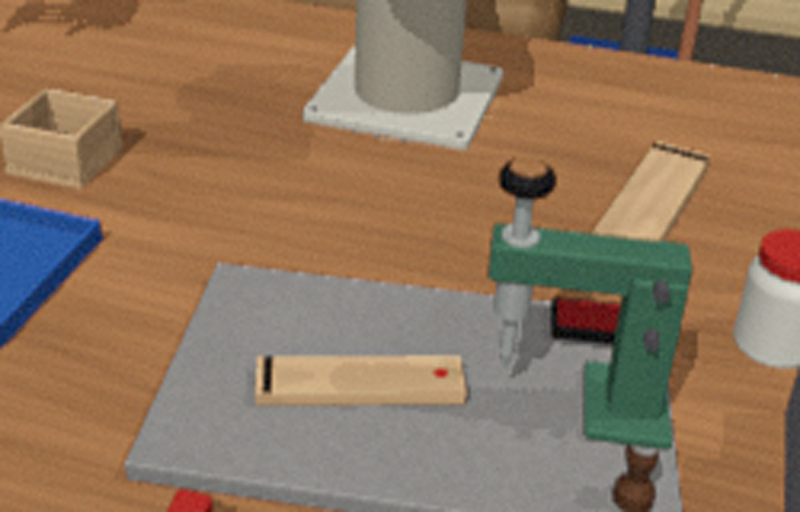

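The top crop shows the dot at about (219.6,180.9) and the knob at about (190.6,174.5). The scene crop shows the pin tip at about (310,256). The known sizes come out 3.5% small and the tray disagrees between the cameras, which points to lens distortion, so I'll fit it together with the known boxes.

```bash
cat > fit.py <<'E'
from h import *
import json
def pd(n,P,k):
    f,cx,cy,V=cam(n); p=np.atleast_2d(P)@V[:3,:3].T+V[:3,3]; x=p[:,0]/-p[:,2]; y=-p[:,1]/-p[:,2]
    r=x*x+y*y; g=1+k[0]*r+k[1]*r*r; return np.c_[cx+f*x*g,cy+f*y*g]
def box(q,w,h,z0,z1):
    c,s=np.cos(q[2]),np.sin(q[2]); t=np.linspace(-.5,.5,9); e=np.ones(9)*.5
    b=np.r_[np.c_[t,e],np.c_[t,-e],np.c_[e,t],np.c_[-e,t]]*[w,h]; b=b@np.array([[c,s],[-s,c]])+q[:2]
    return np.r_[np.c_[b,np.full(36,z0)],np.c_[b,np.full(36,z1)]]
def contour(mask,nmin=30):
    m=cv2.resize(mask.astype(np.uint8),None,fx=8,fy=8,interpolation=cv2.INTER_NEAREST)
    m=(cv2.GaussianBlur(m.astype(np.float32),(0,0),6)>.5).astype(np.uint8)
    cs,_=cv2.findContours(m,cv2.RETR_EXTERNAL,cv2.CHAIN_APPROX_NONE); c=max(cs,key=cv2.contourArea)
    return (c[::8,0]+.5)/8-.5
def resid(n,C,q,dim,k):
    hull=cv2.convexHull(pd(n,box(q,*dim),k).astype(np.float32))
    return np.array([cv2.pointPolygonTest(hull,(float(a),float(b)),True) for a,b in C])
def loc(q,p): # press/plaque-frame point -> world
    c,s=np.cos(q[2]),np.sin(q[2]); return np.array([q[0]+c*p[0]-s*p[1],q[1]+s*p[0]+c*p[1],p[2]])
def masks(n,im):
    hsv=cv2.cvtColor(im,cv2.COLOR_RGB2HSV); H,S,V=[hsv[:,:,i].astype(int) for i in range(3)]
    def reg(a,b,c,d): m=np.zeros(H.shape,bool); m[b:d,a:c]=1; return m
    T=n=="top"
    return dict(
     tray=(H>100)&(H<130)&(S>120)&(reg(340,130,455,240) if T else reg(70,185,190,255)),
     calc=cv2.morphologyEx(((H>20)&(H<40)&(S>60)&(reg(330,75,390,145) if T else reg(75,245,155,310))).astype(np.uint8),cv2.MORPH_CLOSE,np.ones((11,11)))>0,
     bed=(S<60)&(V>50)&(V<200)&(reg(140,115,315,250) if T else reg(185,215,375,310)),
     plaque=cv2.morphologyEx(((S>60)&(V>80)&(H<30)&(reg(205,150,278,195) if T else reg(225,245,300,272))).astype(np.uint8),cv2.MORPH_CLOSE,np.ones((9,9)))>0), (H,S,V)
DIM=dict(tray=(200,250,0,25),calc=(100,150,0,20),bed=(280,440,0,20),plaque=(46,180,20,36))
E
cat > run1.py <<'E'
from fit import *
C={}
for n in("top","scene"):
    im=optics.get_image(n); M,_=masks(n,im)
    for o in M: C[n,o]=contour(M[o])
obs=["tray","calc","bed","plaque"]
q0=dict(tray=(535,-330,0),calc=(750,-210,0.1),bed=(555,165,.157),plaque=(576,125,.355))
x0=np.r_[[q0[o] for o in obs]].ravel(); x0=np.r_[x0,0,0,0,0]
sc=np.r_[np.tile([10,10,.05],4),.1,.1,.1,.1]
def F(y):
    x=y*sc; r=[]
    for (n,o),c in C.items():
        k=x[12:14] if n=="top" else x[14:16]; i=obs.index(o)
        e=resid(n,c,x[3*i:3*i+3],DIM[o],k); r.append(e*np.sqrt(60/len(c)))
    return np.r_[np.concatenate(r),x[[13,15]]*5]
r=least_squares(F,x0/sc,loss="cauchy",f_scale=.4,diff_step=1e-4); x=r.x*sc
for i,o in enumerate(obs): print(o,np.round(x[3*i:3*i+3],3))
print("k",x[12:])
for (n,o),c in C.items():
    k=x[12:14] if n=="top" else x[14:16]; i=obs.index(o); e=resid(n,c,x[3*i:3*i+3],DIM[o],k); print(n,o,len(c),np.median(np.abs(e)).round(2),np.percentile(np.abs(e),80).round(2))
kt,ks=x[12:14],x[14:16]; b=x[6:9]; p=x[9:12]
for nm,q,pt in(("pin",b,(0,75,50)),("knob",b,(0,75,250)),("dot",p,(0,70,36))):
    P=loc(q,pt); print(nm,P.round(1),"top",pd("top",P,kt).round(1),"scene",pd("scene",P,ks).round(1))
np.save("k.npy",x)
E
python3 run1.py
```

```text
tray [ 529.829 -343.243    0.   ]
calc [ 7.39762e+02 -2.01384e+02  1.47000e-01]
bed [5.52833e+02 1.70813e+02 1.59000e-01]
plaque [5.76439e+02 1.25759e+02 3.52000e-01]
k [-1.09619022e-01  3.60060556e-19 -1.33975399e-01  2.66390940e-01]
top tray 296 0.34 1.65
top calc 160 3.76 15.18
top bed 649 0.41 12.3
top plaque 144 0.26 0.42
scene tray 220 0.53 0.87
scene calc 158 5.55 15.58
scene bed 527 0.52 8.77
scene plaque 156 0.21 0.4
pin [541.  244.9  50. ] top [[200.1 183.8]] scene [[307.2 253.9]]
knob [541.  244.9 250. ] top [[189.6 174. ]] scene [[314.7 191.9]]
dot [552.3 191.5  36. ] top [[219.1 180.5]] scene [[287.2 256. ]]
```

```bash
sed -i 's/calc=(100,150/calc=(150,100/' fit.py; sed -i 's/tray=(535,-330,0)/tray=(535,-340,0.02)/; s/x0=np.r_\[x0,0,0,0,0\]/x0=np.r_[x0,-.1,.02,-.1,.02]/' run1.py; python3 run1.py
```

```text
tray [ 5.29664e+02 -3.43235e+02 -2.00000e-03]
calc [ 7.66463e+02 -2.22655e+02  1.47000e-01]
bed [5.52759e+02 1.70792e+02 1.59000e-01]
plaque [5.76409e+02 1.25661e+02 3.53000e-01]
k [-0.10187193 -0.0564896  -0.11535172  0.18695088]
top tray 296 0.35 1.56
top calc 160 0.27 0.45
top bed 613 0.39 6.57
top plaque 144 0.24 0.4
scene tray 220 0.56 0.88
scene calc 158 0.31 0.55
scene bed 529 0.5 9.45
scene plaque 157 0.2 0.34
pin [540.9 244.9  50. ] top [[200.1 183.8]] scene [[307.3 254. ]]
knob [540.9 244.9 250. ] top [[189.6 174.1]] scene [[314.7 191.9]]
dot [552.2 191.3  36. ] top [[219.1 180.5]] scene [[287.1 256.1]]
```

```bash
python3 - <<'E'
from fit import *
x=np.load("k.npy"); ks=x[14:16]; b=x[6:9]
im=optics.get_image("scene"); s=im[180:280,270:350]; big=cv2.resize(s,None,fx=6,fy=6,interpolation=cv2.INTER_CUBIC)
for z in (20,50,112,150,186,250):
    u,v=pd("scene",loc(b,(0,75,z)),ks)[0]; cv2.circle(big,(int((u-270+.5)*6),int((v-180+.5)*6)),3,(255,0,255),-1)
cv2.imwrite("pics/pin.png",cv2.cvtColor(big,cv2.COLOR_RGB2BGR))
E
```

```text
(no output)
```

View pics/pin.png

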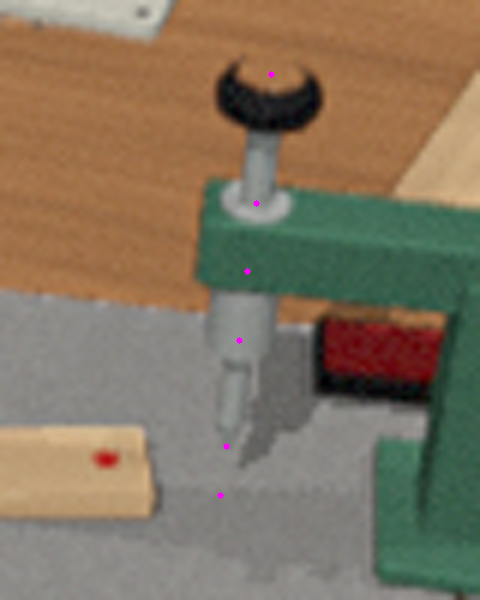

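The model's points fall on the knob, rod and pin in the zoom, with the dot at (287,256). Pin axis is world (541,245), the dot is (552,191). I'll turn the tool, then travel to above the plaque.

```bash
cat > d.py <<'E'
import sys,numpy as np
from scipy.spatial.transform import Rotation as R
from workcell import ctrl
o=ctrl.get_obs(); r=R.from_rotvec(o["orientation"]); M=r.as_matrix()
print("t",round(o["t"],2),"tcp",o["ee_pos"].round(2),"yaw",np.arctan2(M[1,0],M[0,0]).round(4),"F",o["ft_force"].round(1),"w",round(o["width"],1),"g",round(o["grasp_force"],1),"tilt",M[2].round(3))
if len(sys.argv)>3:
    t=np.array([float(a) for a in sys.argv[1:4]]); print("units",(M.T@(t-o["ee_pos"])/40).round(3))
if len(sys.argv)>4:
    print("turn units about tool z",-np.degrees((float(sys.argv[4])-np.arctan2(M[1,0],M[0,0])+np.pi)%(2*np.pi)-np.pi)/6)
E
python3 -m jog '[[0,0,0,0,0,-1,1],[0,0,0,0,0,-1,1],[0,0,0,0,0,-1,1],[0,0,0,0,0,-1,1],[0,0,0,0,0,-1,1],[0,0,0,0,0,-1,1],[0,0,0,0,0,-1,1],[0,0,0,0,0,-1,1],[0,0,0,0,0,-1,1],[0,0,0,0,0,-1,1],[0,0,0,0,0,-1,1],[0,0,0,0,0,-1,1],[0,0,0,0,0,-1,1],[0,0,0,0,0,-1,1],[0,0,0,0,0,-1,1],[0,0,0,0,0,-1,1]]'
python3 d.py 586.8 97.5 223 1.924
```

```text
t: 2.75
ee_pos: [155.1, -605.4, 222.7]
orientation: [-1.788, -2.583, -0.0]
ft_force: [-0.8, 0.1, -0.9]
width: 87.6
grasp_force: 0.0
t 2.75 tcp [ 155.13 -605.4   222.65] yaw 1.9306 F [-0.8  0.1 -0.9] w 87.6 g 0.0 tilt [ 0.  0. -1.]
units [ 1.2648e+01  1.6288e+01 -7.0000e-03]
turn units about tool z 0.06292053129377924
```

```bash

python3 -m jog '[[0.63,0.81,0,0,0,0,1],[0.63,0.81,0,0,0,0,1],[0.63,0.81,0,0,0,0,1],[0.63,0.81,0,0,0,0,1],[0.63,0.81,0,0,0,0,1],[0.63,0.81,0,0,0,0,1],[0.63,0.81,0,0,0,0,1],[0.63,0.81,0,0,0,0,1],[0.63,0.81,0,0,0,0,1],[0.63,0.81,0,0,0,0,1],[0.63,0.81,0,0,0,0,1],[0.63,0.81,0,0,0,0,1],[0.63,0.81,0,0,0,0,1],[0.63,0.81,0,0,0,0,1],[0.63,0.81,0,0,0,0,1],[0.63,0.81,0,0,0,0,1],[0.63,0.81,0,0,0,0,1],[0.63,0.81,0,0,0,0,1],[0.63,0.81,0,0,0,0,1],[0.63,0.81,0,0,0,0,1]]'
python3 d.py 586.8 97.5 25 1.924
```

```text
t: 4.75
ee_pos: [587.9, 94.3, 222.8]
orientation: [1.793, 2.579, 0.0]
ft_force: [0.8, -1.4, 0.5]
width: 87.6
grasp_force: 0.0
t 4.75 tcp [587.89  94.26 222.75] yaw 1.9266 F [ 0.8 -1.4  0.5] w 87.6 g 0.0 tilt [-0.  0. -1.]
units [8.600e-02 2.000e-03 4.944e+00]
turn units about tool z 0.024396112551664517
```

```bash

python3 -m jog '[[0.08,0,0.8,0,0,0,1],[0,0,0.9,0,0,0,1],[0,0,0.9,0,0,0,1],[0,0,0.9,0,0,0,1],[0,0,0.7,0,0,0,1],[0,0,0.5,0,0,0,1],[0,0,0.2,0,0,0,1],[0,0,0,0,0,0,0.7],[0,0,0,0,0,0,0.6],[0,0,0,0,0,0,0.5],[0,0,0,0,0,0,0.4],[0,0,0,0,0,0,0.3],[0,0,0,0,0,0,0.2],[0,0,0,0,0,0,0.2]]'
python3 d.py
cat > look.py <<'E'
# measure plaque pose from current images, press/lens fixed
import sys
from fit import *
x=np.load("k.npy"); K={"top":x[12:14],"scene":x[14:16]}; b=x[6:9]
z0=float(sys.argv[3]) if len(sys.argv)>3 else 20
ims={n:optics.get_image(n) for n in K}; name=sys.argv[1]
D={}
for n,im in ims.items():
    c=pd(n,[float(sys.argv[2].split(",")[0]),float(sys.argv[2].split(",")[1]),z0+16],K[n])[0]
    hsv=cv2.cvtColor(im,cv2.COLOR_RGB2HSV); H,S,V=[hsv[:,:,i].astype(int) for i in range(3)]
    yy,xx=np.mgrid[:384,:512]; near=np.hypot(xx-c[0],yy-c[1])<14
    w=np.clip(im[:,:,0].astype(float)-1.0*im[:,:,1]-75,0,None)*((H<9)|(H>172))*near
    if w.sum()>0:
        D[n]=np.array([(xx*w).sum(),(yy*w).sum()])/w.sum(); print(n,"dot",D[n].round(2),"n",(w>0).sum(),"expected",c.round(2))
    u0,v0=int(c[0])-40,int(c[1])-32
    cv2.imwrite(f"pics/{name}_{n}.png",cv2.cvtColor(cv2.resize(im[max(v0,0):v0+64,max(u0,0):u0+80],None,fx=6,fy=6,interpolation=cv2.INTER_CUBIC),cv2.COLOR_RGB2BGR))
for n in D:
    r=least_squares(lambda q:(pd(n,[q[0],q[1],z0+16],K[n])-D[n]).ravel(),[550,200]); print(n,"dot world on top face",r.x.round(1))
if len(D)==2:
    r=least_squares(lambda P:np.r_[(pd("top",P,K["top"])-D["top"]).ravel(),(pd("scene",P,K["scene"])-D["scene"]).ravel()],[550,200,36]); print("tri",r.x.round(1),r.fun.round(2))
print("pin",loc(b,(0,75,50)).round(1))
E
python3 look.py g1 552.2,191.3
```

```text
t: 6.15
ee_pos: [586.5, 95.7, 27.3]
orientation: [1.793, 2.579, 0.001]
ft_force: [-0.9, 0.4, 5.6]
width: 45.7
grasp_force: 30.0
t 6.15 tcp [586.48  95.67  27.29] yaw 1.9262 F [-0.9  0.4  5.6] w 45.7 g 30.0 tilt [-0.     0.001 -1.   ]
top dot [219.37 180.68] n 6 expected [219.16 180.49]
scene dot [287.26 255.93] n 9 expected [287.13 256.04]
top dot world on top face [551.6 190.7]
scene dot world on top face [551.6 191.5]
tri [551.6 191.1  35.9] [-0.14  0.03 -0.13 -0.  ]
pin [540.9 244.9  50. ]
```

```bash

python3 -m jog '[[0.2,0.03,0,0,0,0,0.2],[0.25,0.04,0,0,0,0,0.2],[0.25,0.04,0,0,0,0,0.2],[0.25,0.04,0,0,0,0,0.2],[0.25,0.04,0,0,0,0,0.2],[0.15,0.03,0,0,0,0,0.2],[0,0,0,0,0,0,0.2],[0,0,0,0,0,0,0.2]]'
python3 d.py 575.8 149.5 27
python3 look.py g2 541,245
```

```text
t: 7.05
ee_pos: [576.0, 150.4, 27.3]
orientation: [1.793, 2.579, 0.002]
ft_force: [-1.2, 2.7, 5.8]
width: 45.3
grasp_force: 30.0
t 7.05 tcp [576.02 150.45  27.32] yaw 1.9267 F [-1.2  2.7  5.8] w 45.3 g 30.0 tilt [ 0.     0.002 -1.   ]
units [-0.02  -0.013  0.008]
scene dot [307.6  258.11] n 9 expected [306.85 257.83]
scene dot world on top face [541.4 247.2]
pin [540.9 244.9  50. ]
```

View pics/g2_scene.png

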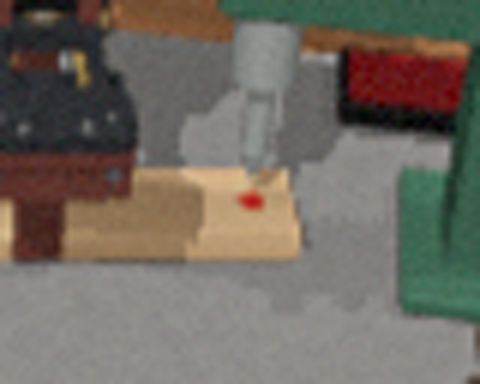

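The dot at crop (252,201) sits under the pin tip at (258,172). From kinematics the dot is at about (541,246), against a pin estimate of (541,245) to (541,246.5). I'll let go and rise to the knob.

```bash

python3 -m jog '[[0,0,0,0,0,0,0.6],[0,0,0,0,0,0,0.8],[0,0,0,0,0,0,1],[0,0,0,0,0,0,1],[0,0,-0.3,0,0,0,1],[0,0,-0.7,0,0,0,1],[0,0,-1,0,0,0,1],[0,0,-1,0,0,0,1],[0,0,-1,0,0,0,0.5],[0,0,-1,0,0,0,0.2],[0,0,-1,0,0,0,0],[0,0,-0.6,0,0,0,0],[0,0,-0.2,0,0,0,0],[0,0,0,0,0,0,0]]'
python3 d.py 540.9 245.5 275
python3 look.py g3 541,245; python3 - <<'E'
from fit import *
x=np.load("k.npy"); ks=x[14:16]; b=x[6:9]
im=np.mean([optics.get_image("scene").astype(float) for _ in range(4)],0); 
g=im.mean(2)
for v in range(238,255): print(v,g[v,300:318].round().astype(int))
for z in(110,90,70,50): print(z,pd("scene",loc(b,(0,75,z)),ks).round(2))
E
```

```text
t: 8.55
ee_pos: [575.8, 149.3, 300.0]
orientation: [1.793, 2.578, 0.003]
ft_force: [0.7, -0.2, 0.0]
width: 43.2
grasp_force: 0.0
t 8.55 tcp [575.79 149.3  299.97] yaw 1.9262 F [ 0.7 -0.2  0. ] w 43.2 g 0.0 tilt [-0.     0.002 -1.   ]
units [2.558 0.018 0.624]
scene dot [307.59 258.1 ] n 9 expected [306.85 257.83]
scene dot world on top face [541.4 247.2]
pin [540.9 244.9  50. ]
238 [138 137 137 140 137 134 137 142 146 149 144 141 137 126 116 101 104 107]
239 [135 135 135 137 138 139 140 134 140 148 143 139 136 119 108 103 105 107]
240 [136 137 137 136 136 138 138 117 114 124 122 121 138 113 104 104 105 105]
241 [137 139 140 140 140 139 142 121 108 114 114 110 138 108 101 104 106 105]
242 [138 140 138 137 140 139 138 132 138 141 131 117 141 108 105 104 104 105]
243 [138 137 139 139 142 139 128 133 146 148 134 126 142 110 104 101 104 103]
244 [136 138 137 141 140 138 127 134 145 145 131 124 142 110 102 104 103 102]
245 [137 137 137 140 136 138 128 135 147 144 126 124 137 107 102 103 104 105]
246 [139 138 137 138 139 137 125 136 145 142 124 130 116 103 100 102 104 105]
247 [141 138 141 138 138 136 121 140 147 140 121 115 103  98 101 102 104 105]
248 [137 138 138 141 140 138 125 141 148 140 117 126 105 104 101 104 105 105]
249 [138 137 138 139 141 138 138 146 145 137 113 116 104 101 102 104 106 105]
250 [138 135 136 137 137 138 130 144 147 135 126 132 106 102 105 102 103 103]
251 [139 135 136 136 138 138 118 131 133 124 137 140 108 102 105 103 105 102]
252 [140 138 137 138 141 143 136 125 122 125 139 120 104 108 101 101 131 134]
253 [170 169 170 169 171 173 167 137 122 124 130 120 129 154 113 104 137 140]
254 [178 177 178 178 180 179 179 156 146 130 124 129 159 176 119 127 140 140]
110 [[309.37 236.86]]
90 [[308.66 242.7 ]]
70 [[307.96 248.4 ]]
50 [[307.28 253.97]]
```

View pics/g3_scene.png

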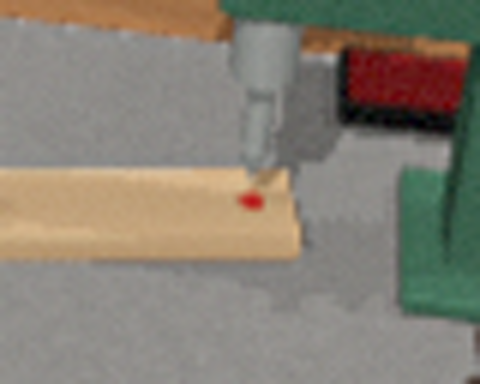

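Plaque unchanged after release: dot at crop (252,201), within a pixel of the point under the rod axis. Now to the knob.

```bash

python3 -m jog '[[0.3,0,0,0,0,0,0],[0.6,0,0,0,0,0,0],[0.7,0,0,0,0,0,0],[0.6,0.02,0,0,0,0,0],[0.36,0,0,0,0,0,0],[0,0,0.3,0,0,0,0],[0,0,0.5,0,0,0,0],[0,0,0.2,0,0,0,0],[0,0,0,0,0,0,0]]'
python3 d.py 540.9 245.7 238
python3 -m jog '[[0,0,0.2,0,0,0,0],[0,0,0.15,0,0,0,0],[0,0,0.1,0,0,0,0],[0,0,0.05,0,0,0,0],[0,0,0,0,0,0,0]]'
python3 d.py 540.9 245.7 235
```

```text
t: 9.75
ee_pos: [539.8, 244.5, 256.7]
orientation: [-1.793, -2.577, 0.005]
ft_force: [-0.5, 0.2, -0.3]
width: 0.6
grasp_force: 0.0
t 9.75 tcp [539.83 244.52 256.69] yaw 1.9257 F [-0.5  0.2 -0.3] w 0.6 g 0.0 tilt [-0.    -0.004 -1.   ]
units [0.018 0.037 0.467]
t: 10.25
ee_pos: [541.5, 245.4, 239.4]
orientation: [1.793, 2.578, 0.002]
ft_force: [0.9, -2.0, 6.2]
width: 0.5
grasp_force: 3.0
t 10.25 tcp [541.55 245.42 239.41] yaw 1.9262 F [ 0.9 -2.   6.2] w 0.5 g 3.0 tilt [-0.001  0.002 -1.   ]
units [ 0.012 -0.013  0.11 ]
```

```bash

python3 -m jog '[[0,0,0.04,0,0,0,0],[0,0,0.04,0,0,0,0],[0,0,0,0,0,0,0]]'; python3 -m jog '[[0,0,0.03,0,0,0,0],[0,0,0,0,0,0,0]]'
```

```text
t: 10.55
ee_pos: [541.5, 245.4, 236.5]
orientation: [1.793, 2.578, 0.002]
ft_force: [0.8, -3.5, 6.8]
width: 0.6
grasp_force: 3.6
t: 10.75
ee_pos: [541.6, 245.5, 236.0]
orientation: [1.793, 2.578, 0.003]
ft_force: [0.0, -3.0, 12.1]
width: 0.5
grasp_force: 5.5
```

```bash

python3 -m jog '[[0,0,0.02,0,0,0,0],[0,0,0,0,0,0,0],[0,0,0,0,0,0,0]]'
python3 -m jog '[[0,0,-0.1,0,0,0,0],[0,0,-0.3,0,0,0,0],[0,0,-0.5,0,0,0,0],[0,0,-0.6,0,0,0,0],[0,0,-0.3,0,0,0,0],[0,0,0,0,0,0,0]]'
python3 d.py 575.8 149.3 300; python3 look.py g4 541,245
```

```text
t: 11.05
ee_pos: [541.6, 245.5, 235.7]
orientation: [1.792, 2.578, 0.003]
ft_force: [-1.4, -3.3, 14.1]
width: 0.8
grasp_force: 7.1
t: 11.65
ee_pos: [541.3, 246.0, 307.3]
orientation: [1.793, 2.578, 0.004]
ft_force: [-0.4, -0.2, 0.1]
width: 0.5
grasp_force: 0.0
t 11.65 tcp [541.26 246.   307.31] yaw 1.9264 F [-0.4 -0.2  0.1] w 0.5 g 0.0 tilt [ 0.     0.003 -1.   ]
units [-2.567 -0.033  0.182]
scene dot [307.59 258.1 ] n 9 expected [306.85 257.83]
scene dot world on top face [541.4 247.2]
pin [540.9 244.9  50. ]
```

View pics/g4_scene.png

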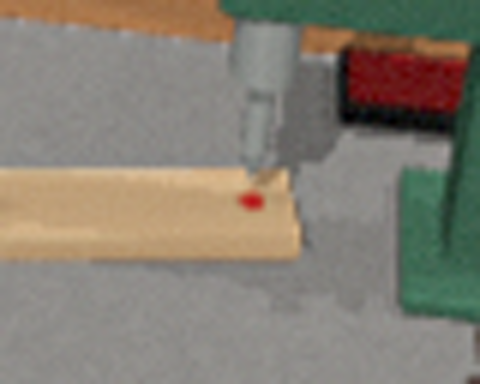

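The press sprang back (tip again at crop (258,172)) and the plaque hasn't moved. Next I grip it again and slide it out.

```bash

python3 -m jog '[[-0.3,0,0,0,0,0,0.3],[-0.7,0,0,0,0,0,1],[-0.8,0,0,0,0,0,1],[-0.6,-0.03,0,0,0,0,1],[-0.17,0,0.1,0,0,0,1],[0,0,0.6,0,0,0,1],[0,0,1,0,0,0,1],[0,0,1,0,0,0,1],[0,0,1,0,0,0,1],[0,0,1,0,0,0,1],[0,0,1,0,0,0,1],[0,0,0.7,0,0,0,1],[0,0,0.4,0,0,0,1],[0,0,0.2,0,0,0,1],[0,0,0,0,0,0,1]]'
python3 d.py 575.8 149.4 25.5
```

```text
t: 13.25
ee_pos: [574.9, 148.8, 24.8]
orientation: [-1.793, -2.579, 0.001]
ft_force: [-0.1, 0.6, 0.8]
width: 87.8
grasp_force: 0.0
t 13.25 tcp [574.9  148.84  24.82] yaw 1.9264 F [-0.1  0.6  0.8] w 87.8 g 0.0 tilt [ 0.    -0.001 -1.   ]
units [ 0.005  0.026 -0.017]
```

```bash

python3 -m jog '[[0,0,0,0,0,0,0.6],[0,0,0,0,0,0,0.4],[0,0,0,0,0,0,0.2],[0,0,0,0,0,0,0.2],[0,0,0,0,0,0,0.2],[-0.25,0,0,0,0,0,0.2],[-0.4,0,0,0,0,0,0.2],[-0.5,0,0,0,0,0,0.2],[-0.5,0,0,0,0,0,0.2],[-0.4,0,0,0,0,0,0.2],[-0.2,0,0,0,0,0,0.2],[0,0,0,0,0,0,0.2],[0,0,-0.2,0,0,0,0.2],[0,0,-0.5,0,0,0,0.2],[0,0,-0.8,0,0,0,0.2],[0,0,-0.7,0,0,0,0.2],[0,0,-0.3,0,0,0,0.2],[0,0,0,0,0,0,0.2]]'
python3 d.py 529.7 -374.7 125 1.5708
```

```text
t: 15.05
ee_pos: [607.4, 65.0, 127.2]
orientation: [1.791, 2.578, 0.003]
ft_force: [0.7, 0.2, -0.3]
width: 46.0
grasp_force: 29.9
t 15.05 tcp [607.42  65.03 127.16] yaw 1.9271 F [ 0.7  0.2 -0.3] w 46.0 g 29.9 tilt [-0.001  0.003 -1.   ]
units [-9.625 -5.655  0.045]
turn units about tool z 3.402038572480354
```

```bash

python3 -m jog '[[-0.4,0,0,0,0,0,0.2],[-0.6,0,0,0,0,0.2,0.2],[-0.6,0,0,0,0,0.6,0.2],[-0.6,0,0,0,0,0.6,0.2],[-0.6,0,0,0,0,0.6,0.2],[-0.6,0,0,0,0,0.6,0.2],[-0.6,0,0,0,0,0.5,0.2],[-0.6,0,0,0,0,0.3,0.2],[-0.4,0,0,0,0,0,0.2],[-0.2,0,0,0,0,0,0.2]]'
python3 d.py 529.7 -374.7 125 1.5708
```

```text
t: 16.05
ee_pos: [645.2, -139.9, 123.9]
orientation: [-2.222, -2.219, 0.002]
ft_force: [-0.2, -0.1, -0.6]
width: 45.7
grasp_force: 29.9
t 16.05 tcp [ 645.16 -139.86  123.87] yaw 1.5695 F [-0.2 -0.1 -0.6] w 45.7 g 29.9 tilt [ 0.    -0.002 -1.   ]
units [-5.875 -2.879 -0.024]
turn units about tool z -0.012128749133176582
```

```bash

python3 -m jog '[[-0.4,-0.2,0,0,0,0,0.2],[-0.7,-0.34,0,0,0,0,0.2],[-0.8,-0.4,0,0,0,0,0.2],[-0.8,-0.4,0,0,0,0,0.2],[-0.8,-0.4,0,0,0,0,0.2],[-0.8,-0.4,0,0,0,0,0.2],[-0.8,-0.4,0,0,0,0,0.2],[-0.5,-0.24,0,0,0,0,0.2],[-0.3,-0.1,0,0,0,0,0.2],[0,0,0,0,0,0,0.2],[0,0,0.3,0,0,0,0.2],[0,0,0.6,0,0,0,0.2],[0,0,0.7,0,0,0,0.2],[0,0,0.6,0,0,0,0.2],[0,0,0.3,0,0,0,0.2],[0,0,0.1,0,0,0,0.2],[0,0,0,0,0,0,0.2]]'
python3 d.py 529.7 -374.7 10.8 1.5708
python3 - <<'E'
from h import *
a=optics.get_image("top")[140:250,330:480];b=optics.get_image("scene")[170:280,60:210]
cv2.imwrite("pics/tray.png",cv2.cvtColor(cv2.resize(np.hstack([a,b]),None,fx=2.6,fy=2.6,interpolation=cv2.INTER_CUBIC),cv2.COLOR_RGB2BGR))
E
```

```text
t: 17.75
ee_pos: [531.0, -373.3, 21.1]
orientation: [-2.221, -2.221, 0.0]
ft_force: [0.5, 0.1, 0.1]
width: 45.7
grasp_force: 29.9
t 17.75 tcp [ 531.   -373.28   21.14] yaw 1.5711 F [0.5 0.1 0.1] w 45.7 g 29.9 tilt [ 0. -0. -1.]
units [-0.036 -0.032  0.259]
turn units about tool z 0.0033035706782230927
```

View pics/tray.png

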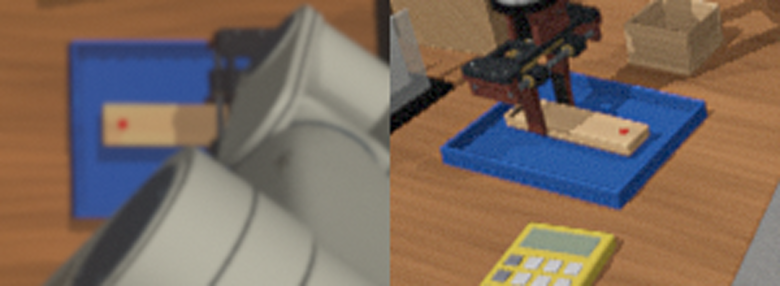

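The plaque hangs level inside the tray, dot up (left half, dot at (122,125)). It is about 10 mm above the floor and clear of the walls.

```bash

python3 -m jog '[[0,0,0.1,0,0,0,0.2],[0,0,0.1,0,0,0,0.2],[0,0,0.03,0,0,0,0.2],[0,0,0,0,0,0,0.2]]'; python3 -m jog '[[0,0,0.03,0,0,0,0.2],[0,0,0,0,0,0,0.2]]'
```

```text
t: 18.25
ee_pos: [530.5, -373.9, 12.1]
orientation: [-2.222, -2.22, 0.0]
ft_force: [0.2, 0.7, -1.9]
width: 45.8
grasp_force: 29.9
t: 18.45
ee_pos: [530.8, -374.1, 11.8]
orientation: [2.222, 2.221, -0.0]
ft_force: [-2.3, 1.5, 4.7]
width: 45.5
grasp_force: 29.9
```

```bash

python3 -m jog '[[0,0,0.01,0,0,0,0.2],[0,0,0,0,0,0,0.2],[0,0,0,0,0,0,0.6],[0,0,0,0,0,0,0.8],[0,0,0,0,0,0,1],[0,0,0,0,0,0,1],[0,0,-0.2,0,0,0,1],[0,0,-0.6,0,0,0,1],[0,0,-1,0,0,0,1],[0,0,-1,0,0,0,1],[0,0,-1,0,0,0,1],[0,0,-1,0,0,0,1],[0,0,-0.4,0,0,0,1],[0,0,0,0,0,0,1],[0,0,0,0,0,0,1]]'
python3 - <<'E'
from h import *
cv2.imwrite("pics/end.png",cv2.cvtColor(cv2.resize(optics.get_image("scene"),None,fx=1.5,fy=1.5),cv2.COLOR_RGB2BGR))
E
```

```text
t: 19.95
ee_pos: [530.1, -373.5, 217.5]
orientation: [-2.221, -2.22, 0.0]
ft_force: [-0.8, -0.3, -0.5]
width: 88.0
grasp_force: 0.0
```

View pics/end.png

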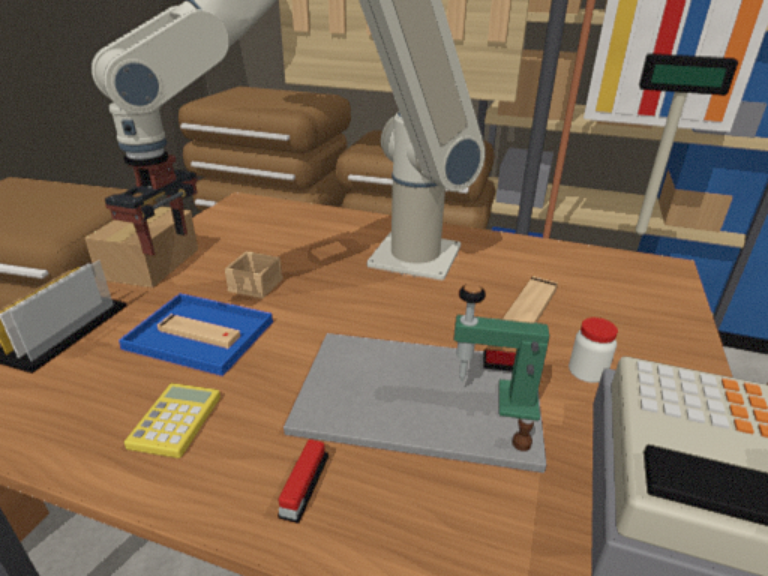

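The plaque lies flat in the tray at (200,331) with its dot up. The press is back up, the other things are where they were, and the gripper is clear.

```bash
python3 -c "
from workcell import ctrl; print(ctrl.close_job())"
```

```text
the job is handed in; nothing more can be done
None
```

The job is handed in at about 20 s of the 61 s: the pin was pressed on the red dot (an estimated 1–2 mm off centre; the mark itself was not seen), the press sprang back up, and the plaque lies flat, dot up, in the blue tray, with the other things left where they were.

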